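# File a slide tray in a lever arch file

### The job

File the white slide tray in the open lever arch file: lift the lever until the rings spring open, put the tray's two holes over the two posts and let it down flat on the file, then press the lever down until it is fully home and stays shut with the rings closed. The lever is thin, springy sheet metal: feel for its stop and do not bend it, do not force the tray down, and leave the other things where they are.

Things in the scene. Friction and masses are not known exactly. Their poses are not given: they have to be found in the camera images.
- file: Blue lever arch file lying open, fixed on the counter. Origin: counter height, midway between the posts; z up, y along the post line towards the lever's roller, x from posts to spine, away from the robot. Spans x -120..310, y -120..180 mm; top of board 6 mm, of the steel plate round the posts 7 mm. Steel posts at x 0, y -40 and +40 mm: 6 mm thick, ending in a cone from z 34 to 40 mm.
- ring_hinge (a point): Middle of the axis (along y) on which the two steel rings turn: x 50, y 0, z 12 mm of the file, same axes. The rings are at y -40 and +40 mm. Closed they reach over to the post tips, tops 49 mm above the counter; open they stand back at file x 40 to 90 mm, up to 75 mm above the counter, and leave the posts free.
- lever_pivot (a point): Pivot of the lever: x 30, y 60, z 28 mm of the file, same axes; the lever turns about x. Closed, it lies along +y and ends in a black roller (axis x, 12 mm thick, 18 mm long) centred nominally 95 mm in y and 10 mm in z from here; it swings up in the y-z plane. Levers are bent by use: the roller may be up to 16 mm higher or lower than that; no reading tells. Its ends can be pinched along x.
- lever (a joint): Lever angle, rad: 0 home on its stop, 0.9 open. Over-centre spring, dead centre at 0.045 rad: 3 N up at the roller starts it; above 0.06 it springs fully open by itself (torque 0.9 N m at 0.4, 0.5 at 0.9 rad), below 0.03 (3 mm at the roller) it shuts itself, between them it may stand ajar. To close it press against that (at most 11 N square to the lever), the push fading to nothing before the hard stop.
- rings (a joint): Angle of the ring pair in rad, driven by the lever (1.1 times its angle): 0 closed on the post tips, about 1.0 open.
- lever_flex (a joint): Elastic bending of the lever's end in rad, about a point 62 mm from the roller: 0 unloaded, negative when the roller is pushed down. Stiffness 60 N m/rad: 10 N on the roller gives about 0.010 rad (0.6 mm at the roller). Beyond 0.030 rad either way (about 29 N) the lever is spoiled.
- tray_grip (a point): Centre of the orange grip rib in the middle of the white slide tray, 22 mm above its underside. The rib is 50 mm long (x), 10 mm wide (y), its top 36 mm above the underside. The tray's two 11 mm holes are at x +34, y -40 and +40 mm from here. Filed, flat on the board over the posts, this point is at x -34, y 0, z 29 mm of the file, axes along the file's.
- tray: The same slide tray, a rigid plate 96 mm in x, 130 mm in y, 5 mm thick, about 120 g, with two glass slides, flat on the counter to the right of the file. Origin at the centre of its underside, axes as tray_grip.
- slides_pack: Bystander: closed pale grey-white slide carton, 32 x 82 x 27 mm, behind the tray, beside the red bin. Origin at the centre of its underside.
- petri_dish: Bystander: round closed dish, pinkish, 90 mm wide and 14 mm high, left of the file. Origin at the centre of its underside.
- saline: Bystander: small white bottle with a blue cap, 35 mm wide and 78 mm high, left of the file. Origin at the centre of its underside.

How it is judged:
On the way, in this order (a step that is already met when the one before it is completed fails the run):
1. the rings have sprung open while the tray still lies on the counter (value of joint rings above 0.85 rad and horizontal distance between tray_grip and file above 0.12 m), for 0.2 s.
2. the tray lies flat on the file with both posts through its holes, rings open (z of tray_grip in the frame of file between 0.024 and 0.033 m and x of tray_grip in the frame of file between -0.039 and -0.029 m and y of tray_grip in the frame of file between -0.005 and 0.005 m and angle between tray_grip's own z axis and vertical below 0.06 rad and value of joint rings above 0.6 rad), for 0.2 s.
At the end, for the whole second after the job is handed in: The tray lies flat and at rest on the file with both posts through its holes (grip point within 5 mm of x -34, y 0 and below 33 mm in the file's frame, tilt under 0.06 rad), the lever is home and the rings are closed (both under 0.03 rad) (z of tray_grip in the frame of file between 0.024 and 0.033 m and x of tray_grip in the frame of file between -0.039 and -0.029 m and y of tray_grip in the frame of file between -0.005 and 0.005 m and angle between tray_grip's own z axis and vertical below 0.06 rad and value of joint each of lever, rings below 0.03 rad and linear speed of tray below 0.02 m/s); the robot touches nothing.
It fails at once if the lever is overloaded and bent: pressed down or pulled up with more than about 29 N (value of joint lever_flex above 0.03 rad or value of joint lever_flex below -0.03 rad).
It fails at once if the tray is forced or dropped on the file with more than 30 N (contact force between tray and file above 30 N).
It fails at once if a bystander is moved more than 20 mm or tipped (distance of any of slides_pack, petri_dish, saline from where it was at the start of the episode above 0.02 m or angle between any of slides_pack, petri_dish, saline's own z axis and vertical above 0.4 rad).
It also fails if it takes over 69 s, if anything falls off the work surface, if the arm or the gripper's body presses on something with over 40 N, if the wrist force passes 120 N, or if a joint passes its speed limit or range.

### The arm

A 6-joint arm with a two-finger parallel gripper is mounted at the origin on a cart in front of the work surface, level with it; the furniture and walls round the work are solid. World frame = base frame: x ahead of the robot, y to its left, z up, the work surface at z = 0. Lengths are in m, angles in rad, forces in N, time in s.
With the tool pointing down it reaches from about 0.325 to 0.85 m from the base axis. Payload 15.5 kg.
Tool frame: the origin (TCP) lies midway between the tips of the shut fingers; the grasp point (between the pads) lies 19 mm behind it; z points along the fingers, y is the line along which they close (so a half turn about z gives the same grasp; the last joint's range is limited). The gripper opens to 91 mm and grips with 3 to 60 N. Pads are 32 mm wide; open, the fingers measure 118 mm over their backs; the gripper's body (76 mm by 178 mm) begins 60 mm behind the grasp point.
Start: joints at [-1.317, 0.494, 1.345, -0, 1.302, -0.096], TCP at [0.214, -0.587, 0.214] pointing down, gripper open.
Joint ranges: [-2.91, 2.91], [-0.82, 2.16], [0.22, 2.67], [-1.22, 4.37], [0.12, 2.79], [-3.08, 3.08]. Speed limits (rad/s): [1.89, 1.89, 2.57, 3.01, 3.01, 3.01].

### API

Orientations are given as a rotation vector (axis times angle).
In Python, from workcell import arm, optics, finder gives the robot as it stands.
- The arm moves only by the tool arm_command, never from a script. Its argument "rows" is a list of rows, each an object with "translation": the shift along the tool's x, y, z scaled (see below), a list of three; "angular": the turn, a rotation vector about the tool's x, y, z scaled (see below), a list of three. A call has 1 to 20 rows; each row shifts and turns the commanded pose from where the row before left it, along the tool's axes as they then stand; what a row does not reach is not made up. The controller multiplies each number of a shift by 25 mm and each number of a turn by 0.15 rad. A row lasts 1/10 s, in which the tool goes at most 50 mm and 8.59 degrees, less where a joint would pass 70% of its speed; a pose out of reach is approached as far as the arm can. A call with a number of a shift or a turn outside -1 to 1 is refused whole. A call with a gripper value outside its range is refused whole. "grip" is the gripper's target within -1 to 1 (shut at 1, half-way at 0, fully open at -1), set as the call begins (left out, the last holds). The fingers move at their own pace and stop on an object; "squeeze" is the grip in N (left out, the last holds). Time passes only in rows, so rows that do not move let the fingers close. It gives the time, the measured TCP pose, the force, the opening and the grip force at its end, in the units of the state.
- arm.sense(): the state, without advancing time (a new reading comes with each control period).
- optics.get_image(name): name is "scene" or "top"; returns a dict with "pixels" (400x640x3 uint8, red, green, blue), "range_z" (400x640 float32, m along the optical axis (not along the pixel's ray), 0 where there is no reading), "vfov" (degrees; the focal length in pixels is half the picture's height over the tangent of half this angle, whatever the lens; pixels are square), "cx", "cy" (the principal point, pixels), "R" (3x3) and "t" (3): a world point X has camera coordinates R X + t. Camera axes: x right, y down, z forward; pixel columns grow to the right and rows downward; lengths in m; the calibration is good to about 2 mm. A picture is of the moment at which its call begins.
- arm.close_job(): hands the job in; it is judged then, once.
Trained networks look in the newest picture that a camera, given by its name, has taken for a name from the list of things; names that differ only in an ending like _2 or _b are one class to them, and where a whole thing is asked for, a point or a joint stands for the part that bears it (a point fixed in the world has none). Each returns a list of dicts, best first, with "p" (0 to 1); they miss things now and then, are a little off and sometimes report something else, mostly with a low value. They report only what shows in the picture. A call takes as long as a camera call.
- finder.cut_out(camera, name): "region" (400x640 bool, what is visible of it) and "uv" ([column, row] in pixels, amid what is visible of it).
The state is a dict: "t": time; "joints": joint angles; "qd": joint speeds; "effort": joint torques, N m; "ee_pos": TCP position; "tool_rot": TCP orientation; "ft_force": force on the tool from outside, world axes, zero at the start; "torque": the same for the moment, N m; "width": finger opening in m; "grasp_force": force on a finger pad.
Only numpy, scipy, OpenCV 4.12 (cv2) and the standard library are available. Lean on these libraries where they do the work, as an engineer would, in place of code of your own. Each camera call takes 0.05 s, during which the arm holds its last target. There are 200 camera calls.

## Working session

There is one attempt and no reset: what is moved stays moved. The work goes in short steps, Python scripts to look and compute and a tool call to move; the robot and the scene stay as the last step left them, time stands still between calls to the robot, and variables do not carry over. Pictures are saved under pics/ and viewed, at most 10 in all, crops included, and the job is handed in when it is done.

Besides the shell and the picture viewer there is one more tool, called as name(argument=value, ...) on one line, values as JSON. arm_command: Moves the arm, as the interface text tells. Its arguments: {"type":"object","properties":{"rows":{"type":"array"},"grip":{"type":"number"},"squeeze":{"type":"number"}},"required":["rows"]}

```bash
ls; mkdir -p pics; cat > h.py <<'E'
import numpy as np, cv2
from workcell import arm, optics, finder
from scipy.spatial.transform import Rotation as Ro
def cloud(im):
    z=im["range_z"]; f=200/np.tan(np.radians(im["vfov"])/2)
    v,u=np.mgrid[0:400,0:640]
    P=np.stack([(u-im["cx"])/f*z,(v-im["cy"])/f*z,z],-1)
    return (P-im["t"])@im["R"]
def proj(im,X):
    f=200/np.tan(np.radians(im["vfov"])/2); c=np.asarray(X)@im["R"].T+im["t"]
    return c[...,:2]/c[...,2:]*f+[im["cx"],im["cy"]]
E
python3 - <<'E'
from h import *
np.set_printoptions(precision=4,suppress=True)
s=arm.sense(); print({k:s[k] for k in("t","ee_pos","tool_rot","ft_force","width")})
ims={}
for c in("scene","top"):
    im=optics.get_image(c); ims[c]=im; cv2.imwrite(f"pics/{c}1.png",im["pixels"][:,:,::-1])
    np.savez(f"{c}1.npz",**im)
    W=cloud(im); print(c,im["vfov"],"cam",-im["R"].T@im["t"],im["R"][2])
    for n in("file","lever","rings","tray_grip","tray","slides_pack","petri_dish","saline"):
        for r in finder.cut_out(c,n)[:2]:
            m=r["region"]&(im["range_z"]>0)
            Q=W[m]
            print(n,round(r["p"],2),r["uv"],m.sum(),np.median(Q,0) if len(Q) else "", np.percentile(Q,[2,98],0).ravel() if len(Q) else "")
            np.save(f"{c}_{n}.npy",r["region"]) if r is not None else 0
print(s["t"],arm.sense()["t"])
E
```

```text
pics
{'t': 0.0, 'ee_pos': array([ 0.2135, -0.587 ,  0.2133]), 'tool_rot': array([-3.0927, -0.545 ,  0.0001]), 'ft_force': array([-0.7715,  0.0855,  0.7676]), 'width': 0.09110843954937785}
scene 46.23919632932518 cam [ 0.8889 -0.217   1.0204] [-0.3325  0.2639 -0.9054]
file 0.62 [352.7, 236.2] 22161 [0.6385 0.0712 0.0047] [ 0.4139 -0.0703  0.0001  0.8244  0.2236  0.0259]
lever 0.86 [361.8, 184.1] 362 [0.5604 0.1671 0.031 ] [0.5431 0.1111 0.0035 0.5725 0.2165 0.0365]
rings 0.77 [333.3, 212.9] 108 [0.5692 0.0898 0.0179] [0.5276 0.0135 0.0109 0.5764 0.101  0.048 ]
tray_grip 0.93 [211.9, 250.2] 2314 [ 0.4632 -0.2101  0.0052] [ 0.4106 -0.2718  0.0002  0.5145 -0.1435  0.0354]
tray 0.8 [209.9, 253.1] 2307 [ 0.4642 -0.2094  0.0052] [ 0.4114 -0.2719  0.0002  0.5145 -0.1434  0.0354]
slides_pack 0.75 [241.6, 300.4] 683 [ 0.6045 -0.2174  0.0264] [ 0.5857 -0.2567  0.0018  0.6188 -0.1798  0.0302]
petri_dish 0.87 [391.6, 94.6] 835 [0.4201 0.3968 0.0135] [0.3767 0.3575 0.0042 0.4606 0.4411 0.0177]
petri_dish 0.3 [351.9, 232.2] 22526 [0.6377 0.0722 0.0047] [ 0.4111 -0.0703 -0.0001  0.8252  0.2257  0.02
[... 329 characters left out ...]
318] [0.5504 0.1149 0.0273 0.5685 0.2167 0.0366]
rings 0.33 [215.5, 189.3] 188 [0.5573 0.4018 0.0537] [ 0.5457  0.392  -0.0016  0.5789  0.4229  0.08  ]
tray_grip 0.89 [421.8, 221.0] 1372 [ 0.4592 -0.2016  0.0049] [ 0.4108 -0.2691 -0.0005  0.5102 -0.14    0.0356]
tray 0.68 [419.1, 219.9] 1385 [ 0.4593 -0.2014  0.0049] [ 0.4085 -0.269  -0.0005  0.5102 -0.1389  0.0356]
slides_pack 0.55 [423.7, 176.2] 295 [ 0.5957 -0.2147  0.0261] [ 0.5819 -0.2518  0.0113  0.6116 -0.174   0.0305]
petri_dish 0.93 [219.3, 238.9] 768 [0.4163 0.4015 0.0132] [ 0.3768  0.3609 -0.0024  0.4583  0.4458  0.0172]
saline 0.68 [216.5, 188.0] 196 [0.5591 0.4029 0.0535] [ 0.546   0.3921 -0.0019  0.5916  0.441   0.08  ]
0.0 0.9
```

```bash
python3 - <<'E'
import cv2,numpy as np
a=cv2.imread("pics/scene1.png"); b=cv2.imread("pics/top1.png")
A=cv2.resize(a[150:330,170:430],None,fx=2.6,fy=2.6,interpolation=cv2.INTER_CUBIC)
cv2.imwrite("pics/A.png",A); 
B=cv2.resize(b[100:260,190:460],None,fx=2.9,fy=2.9,interpolation=cv2.INTER_CUBIC)
cv2.imwrite("pics/B.png",B)
E
python3 - <<'E'
import sys; sys.path.insert(0,'.')
from h import *
np.set_printoptions(precision=4,suppress=True)
import os; os.chdir('.')
for c in("scene","top"):
    im=dict(np.load(f"{c}1.npz")); W=cloud(im)
    ry=np.load(f"{c}_file.npy")
    Q=W[ry&(abs(W[...,2]-.006)<.005)]
    for z0 in [0]:
        px=im["pixels"].astype(int)
    # blue mask
    blue=(px[...,2]-px[...,0]>40)&(W[...,2]<.02)&(W[...,2]>-.01)&ry
    P=W[blue][:,:2].astype(np.float32); r=cv2.minAreaRect(P*1000); print(c,"file rect",r,np.array(cv2.boxPoints(r)))
    m=np.load(f"{c}_tray.npy"); 
    P=W[m&(abs(W[...,2]-.005)<.006)][:,:2].astype(np.float32)
    r=cv2.minAreaRect(P*1000); print("tray rect",r)
    P=W[m&(W[...,2]>.028)]; r=cv2.minAreaRect((P[:,:2]*1000).astype(np.float32)); print("rib",r,np.median(P[:,2]),len(P))
    mid=(W[...,0]>.4)&(W[...,0]<.7)&(W[...,1]>-.05)&(W[...,1]<.25)&(W[...,2]>.02)
    v,u=np.nonzero(mid)
    for i in range(0,len(v),max(1,len(v)//40)): print(u[i],v[i],W[v[i],u[i]],px[v[i],u[i]])
E
```

```text
scene file rect ((0.0, 0.0), (0.0, 0.0), 0.0) [[0. 0.]
 [0. 0.]
 [0. 0.]
 [0. 0.]]
tray rect ((460.78094482421875, -206.82162475585938), (98.1712646484375, 131.8363494873047), 14.975213050842285)
rib ((663.1845703125, -207.09127807617188), (451.45654296875, 20.550703048706055), 0.0880112573504448) 0.03527400550514255 116
377 170 [0.5586 0.2147 0.0344] [67 66 55]
379 172 [0.5658 0.2145 0.0347] [45 42 36]
376 174 [0.564  0.2069 0.0312] [136 126 111]
376 175 [0.5664 0.2045 0.0325] [152 139 123]
373 176 [0.5637 0.1973 0.0324] [152 140 124]
370 177 [0.5606 0.1908 0.0307] [152 140 125]
366 178 [0.5562 0.1821 0.0299] [150 142 125]
364 179 [0.5559 0.1757 0.0324] [172 166 145]
363 180 [0.5563 0.1722 0.0322] [155 145 128]
361 181 [0.555  0.167  0.0315] [149 141 125]
359 182 [0.554  0.1616 0.0317] [172 166 146]
358 183 [0.5556 0.1568 0.035 ] [152 143 126]
331 184 [0.5206 0.1031 0.0453] [156 148 130]
365 184 [0.5663 0.1698 0.0294] [139 128 113]
360 185 [0.5619 0.1576 0.0329] [152 141 126]
356 186 [0.5583 0.1481 0.0346] [131 121 108]
333 187 [0.5309 0.1005 0.049 ] [146 134 119]
361 187 [0.566  0.
[... 2884 characters left out ...]
0.1208 0.0354] [106 105  97]
318 191 [0.5546 0.1031 0.0284] [165 164 157]
302 192 [0.5517 0.1511 0.0313] [136 133 125]
308 192 [0.5514 0.1331 0.0314] [196 196 187]
314 192 [0.5505 0.1149 0.0343] [142 142 136]
320 192 [0.551  0.0971 0.0302] [129 126 116]
319 193 [0.5453 0.0997 0.0435] [153 148 136]
313 194 [0.5452 0.1181 0.0306] [83 82 75]
310 195 [0.5426 0.1273 0.0288] [145 141 130]
319 195 [0.5382 0.0996 0.0491] [157 153 142]
318 197 [0.5325 0.1027 0.048 ] [182 179 169]
346 198 [0.528  0.0204 0.0481] [133 130 123]
318 200 [0.5237 0.1028 0.0468] [180 177 163]
319 201 [0.5208 0.0999 0.0462] [147 143 132]
345 202 [0.5165 0.0236 0.0463] [164 160 148]
345 204 [0.5108 0.0236 0.0448] [124 123 113]
```

View pics/A.png

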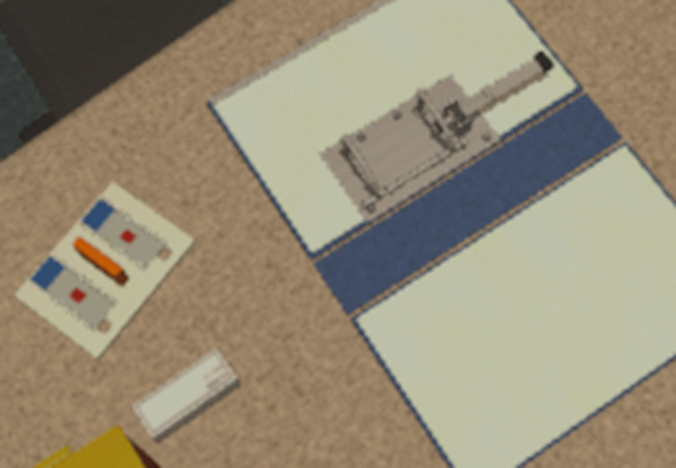

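View pics/B.png

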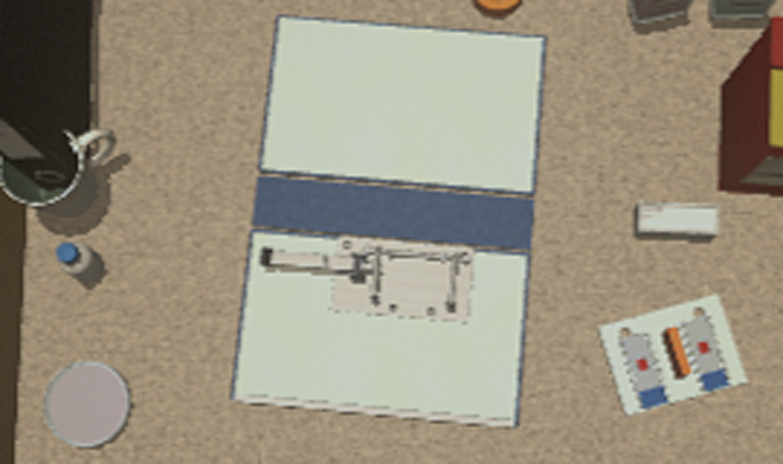

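```bash
python3 - <<'E'
from h import *
np.set_printoptions(precision=4,suppress=True)
from scipy.optimize import least_squares
def lo(P): return Ro.from_rotvec(P).as_matrix()
R=lo(arm.sense()["tool_rot"]); print("tool axes cols",R)
for c in("scene","top"):
    im=dict(np.load(f"{c}1.npz")); W=cloud(im); px=im["pixels"]
    # edge-based fit of file rectangle with distance transform of mask contour
    def fit(mask,pts3,x0):
        cs,_=cv2.findContours(mask.astype(np.uint8),cv2.RETR_EXTERNAL,cv2.CHAIN_APPROX_NONE)
        k=max(cs,key=cv2.contourArea); e=np.full((400,640),255,np.uint8)
        for p in k[:,0]: e[p[1],p[0]]=0
        d=cv2.distanceTransform(e,cv2.DIST_L2,5)
        def f(x):
            X=pts3.copy(); cc,s=np.cos(x[2]),np.sin(x[2])
            X[:,0]=x[0]+cc*pts3[:,0]-s*pts3[:,1]; X[:,1]=x[1]+s*pts3[:,0]+cc*pts3[:,1]
            uv=proj(im,X).astype(np.float32)
            return cv2.remap(d,uv[:,:1],uv[:,1:],cv2.INTER_LINEAR)[:,0]
        r=least_squares(f,x0,loss="soft_l1",x_scale=[.01,.01,.05],diff_step=1e-3); return r.x,r.cost/len(pts3)
    def rect(x0,x1,y0,y1,z,n=80):
        t=np.linspace(0,1,n); xs=x0+(x1-x0)*t; ys=y0+(y1-y0)*t
        return np.vstack([np.c_[xs,0*t+y0,0*t+z],np.c_[xs,0*t+y1,0*t+z],np.c_[0*t+x0,ys,0*t+z],np.c_[0*t+x1,ys,0*t+z]])
    m=np.load(f"{c}_file.npy")
    print(c,"file",fit(m,rect(-.12,.31,-.12,.18,.006),[.52,.06,-.09]))
    m=np.load(f"{c}_tray.npy")
    t,_=fit(m,rect(-.048,.048,-.065,.065,.004),[.46,-.205,.25]); print("tray",t,_)
    hs=cv2.cvtColor(px,cv2.COLOR_RGB2HSV); o=m&(hs[...,1]>150)&(hs[...,0]<20)
    P=W[o&(W[...,2]>.025)&(W[...,2]<.04)]; print("rib orange",o.sum(),P.mean(0),cv2.minAreaRect((P[:,:2]*1000).astype(np.float32)),np.median(P[:,2]))
    dark=(px.max(-1)<80)&(W[...,1]>.195)&(W[...,1]<.23)&(W[...,0]>.54)&(W[...,0]<.59)&(W[...,2]>.02)
    print("roller",dark.sum(),W[dark].mean(0),np.percentile(W[dark][:,2],[50,95]))
    np.save(f"{c}_fit.npy",0)
E
```

```text
tool axes cols [[ 0.9398  0.3418  0.    ]
 [ 0.3418 -0.9398 -0.    ]
 [-0.      0.     -1.    ]]
scene file (array([ 0.5195,  0.0589, -0.1001]), np.float64(0.4957666784524918))
tray [ 0.4616 -0.2072  0.2481] 0.18809878639876842
rib orange 145 [ 0.4641 -0.2068  0.0352] ((462.00054931640625, -207.32159423828125), (49.650390625, 9.913911819458008), 15.190256118774414) 0.035140587797875454
roller 25 [0.5671 0.2118 0.034 ] [0.0344 0.0367]
top file (array([ 0.517 ,  0.0629, -0.1064]), np.float64(0.13236817605793477))
tray [ 0.4602 -0.2045  0.2503] 0.19023411124944686
rib orange 60 [ 0.4592 -0.2047  0.0356] ((459.412109375, -204.8314208984375), (46.512821197509766, 8.400618553161621), 14.827461242675781) 0.035741684900904874
roller 13 [0.5641 0.2127 0.0326] [0.0326 0.0357]
```

arm_command(rows=[{"translation":[0.928,-0.97,0],"angular":[0,0,0]},{"translation":[0.928,-0.97,0],"angular":[0,0,0]},{"translation":[0.928,-0.97,0],"angular":[0,0,0]},{"translation":[0.928,-0.97,0],"angular":[0,0,0]},{"translation":[0.928,-0.97,0],"angular":[0,0,0]},{"translation":[0.928,-0.97,0],"angular":[0,0,0]},{"translation":[0.928,-0.97,0],"angular":[0,0,0]},{"translation":[0.928,-0.97,0],"angular":[0,0,0]},{"translation":[0.928,-0.97,0],"angular":[0,0,0]},{"translation":[0.928,-0.97,0],"angular":[0,0,0]},{"translation":[0.928,-0.97,0],"angular":[0,0,0]},{"translation":[0.928,-0.97,0],"angular":[0,0,0]},{"translation":[0.928,-0.97,0],"angular":[0,0,0]},{"translation":[0.928,-0.97,0],"angular":[0,0,0]},{"translation":[0.928,-0.97,0],"angular":[0,0,0]},{"translation":[0.928,-0.97,0],"angular":[0,0,0]},{"translation":[0.928,-0.97,0],"angular":[0,0,0]},{"translation":[0.928,-0.97,0],"angular":[0,0,0]},{"translation":[0.928,-0.97,0],"angular":[0,0,0]},{"translation":[0.928,-0.97,0],"angular":[0,0,0]}], grip=-0.4, squeeze=10)

```text
t: 2.9
ee_pos: [0.4844, 0.0284, 0.2141]
tool_rot: [3.094, 0.545, 0.001]
ft_force: [-0.3, -1.2, 1.0]
width: 0.0642
grasp_force: 0.0
```

arm_command(rows=[{"translation":[0.928,-0.97,0.8],"angular":[0,0,0]},{"translation":[0.928,-0.97,0.8],"angular":[0,0,0]},{"translation":[0.928,-0.97,0.8],"angular":[0,0,0]},{"translation":[0.928,-0.97,0.8],"angular":[0,0,0]},{"translation":[0.928,-0.97,0],"angular":[0,0,0]},{"translation":[0.928,-0.97,0],"angular":[0,0,0]},{"translation":[0,0,0],"angular":[0,0,-0.93]},{"translation":[0,0,0],"angular":[0,0,-0.93]},{"translation":[0,0,0],"angular":[0,0,-0.93]},{"translation":[0,0,0],"angular":[0,0,-0.93]},{"translation":[0,0,0],"angular":[0,0,-0.93]},{"translation":[0,0,0],"angular":[0,0,-0.93]},{"translation":[0,0,0],"angular":[0,0,-0.93]},{"translation":[0,0,0],"angular":[0,0,-0.93]},{"translation":[0,0,0],"angular":[0,0,0]}])

```text
t: 4.4
ee_pos: [0.565, 0.2113, 0.1339]
tool_rot: [2.333, 2.104, 0.0]
ft_force: [0.7, -0.0, -0.4]
width: 0.0639
grasp_force: 0.0
```

```bash
cat >> h.py <<'E'
def rem(T,th):
    """remaining move to TCP T, tool-x heading th (rad): tool-axes units"""
    s=arm.sense(); R=Ro.from_rotvec(s["tool_rot"]).as_matrix()
    G=np.c_[[np.cos(th),np.sin(th),0],[np.sin(th),-np.cos(th),0],[0,0,-1]]
    print("pos",s["ee_pos"].round(4),"f",s["ft_force"].round(1),"w",round(s["width"],4),"gf",round(s["grasp_force"],1),"t",round(s["t"],2),"tilt",np.degrees(np.arccos(-R[2,2])).round(2))
    print("shift/.025 ",((np.array(T)-s["ee_pos"])@R/.025).round(3),"turn/.15",(Ro.from_matrix(R.T@G).as_rotvec()/.15).round(3))
E
python3 - <<'E'
from h import *
im=optics.get_image("scene"); im2=optics.get_image("top")
A=im["pixels"][100:260,290:450,::-1];B=im2["pixels"][120:280,230:390,::-1]
cv2.imwrite("pics/C.png",cv2.resize(np.hstack([A,B]),None,fx=2.5,fy=2.5,interpolation=cv2.INTER_CUBIC))
rem([.5645,.212,.014],np.pi/2-.104)
E
```

```text
pos [0.565  0.2114 0.1339] f [ 0.2 -0.4  0.3] w 0.0639 gf 0.0 t 4.5 tilt 0.0
shift/.025  [ 0.023 -0.024  4.796] turn/.15 [ 0.    -0.    -0.043]
```

View pics/C.png

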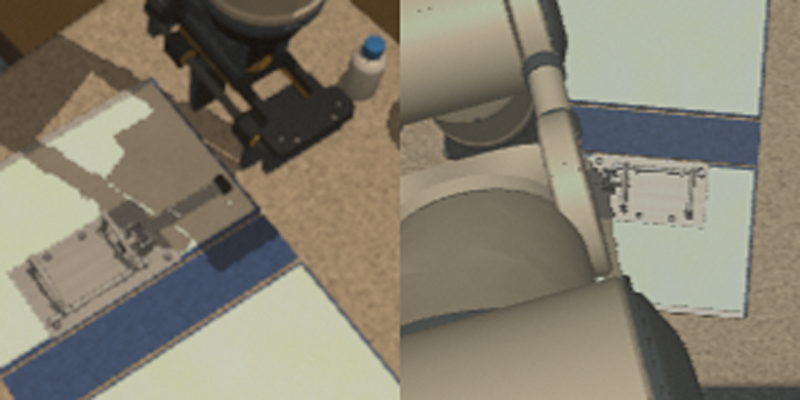

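arm_command(rows=[{"translation":[0.02,-0.02,0.96],"angular":[0,0,0]},{"translation":[0,0,0.96],"angular":[0,0,0]},{"translation":[0,0,0.96],"angular":[0,0,0]},{"translation":[0,0,0.96],"angular":[0,0,0]},{"translation":[0,0,0.5],"angular":[0,0,0]},{"translation":[0,0,0.4],"angular":[0,0,0]},{"translation":[0,0,0.0],"angular":[0,0,0]}])

```text
t: 5.2
ee_pos: [0.5642, 0.2118, 0.0147]
tool_rot: [-2.337, -2.099, 0.002]
ft_force: [-0.1, -1.3, 0.4]
width: 0.0638
grasp_force: 0.0
```

arm_command(rows=[{"translation":[0,0,0],"angular":[0,0,0]},{"translation":[0,0,0],"angular":[0,0,0]},{"translation":[0,0,0],"angular":[0,0,0]},{"translation":[0,0,0],"angular":[0,0,0]},{"translation":[0,0,0],"angular":[0,0,0]},{"translation":[0,0,0],"angular":[0,0,0]},{"translation":[0,0,0],"angular":[0,0,0]},{"translation":[0,0,0],"angular":[0,0,0]}], grip=1, squeeze=10)

```text
t: 6.0
ee_pos: [0.5649, 0.2119, 0.0155]
tool_rot: [2.336, 2.1, 0.001]
ft_force: [2.6, 0.4, -0.5]
width: 0.0183
grasp_force: 10.0
```

arm_command(rows=[{"translation":[0,0,-0.1],"angular":[0,0,0]},{"translation":[-0.005,0,-0.09],"angular":[0,0,0]},{"translation":[-0.014,0,-0.19],"angular":[0,0,0]},{"translation":[0,0,0],"angular":[0,0,0]}])

```text
t: 6.4
ee_pos: [0.5649, 0.2113, 0.0258]
tool_rot: [2.335, 2.1, 0.001]
ft_force: [2.4, -2.6, 1.5]
width: 0.018
grasp_force: 10.0
```

arm_command(rows=[{"translation":[-0.057,0,-0.376],"angular":[0,0,0]},{"translation":[-0.094,0,-0.368],"angular":[0,0,0]},{"translation":[-0.13,0,-0.357],"angular":[0,0,0]},{"translation":[0,0,0],"angular":[0,0,0]}])

```text
t: 6.8
ee_pos: [0.5643, 0.2035, 0.0545]
tool_rot: [2.335, 2.1, 0.001]
ft_force: [0.3, -5.1, 8.3]
width: 0.0183
grasp_force: 10.0
```

arm_command(rows=[{"translation":[-0.165,0,-0.342],"angular":[0,0,0]},{"translation":[-0.199,0,-0.324],"angular":[0,0,0]},{"translation":[-0.23,0,-0.302],"angular":[0,0,0]},{"translation":[-0.259,0,-0.278],"angular":[0,0,0]},{"translation":[-0.139,0,-0.129],"angular":[0,0,0]},{"translation":[0,0,0],"angular":[0,0,0]}])

```text
t: 7.4
ee_pos: [0.5609, 0.1793, 0.0873]
tool_rot: [-2.336, -2.1, -0.0]
ft_force: [3.4, -1.6, -4.5]
width: 0.018
grasp_force: 10.0
```

arm_command(rows=[{"translation":[0,0,0],"angular":[0,0,0]},{"translation":[0,0,0],"angular":[0,0,0]},{"translation":[0,0,0],"angular":[0,0,0]},{"translation":[0,0,0],"angular":[0,0,0]}], grip=-0.2)

```text
t: 7.8
ee_pos: [0.561, 0.1799, 0.0868]
tool_rot: [-2.336, -2.101, 0.0]
ft_force: [-0.4, 0.2, -0.5]
width: 0.0469
grasp_force: 0.0
```

arm_command(rows=[{"translation":[0,0,-0.9],"angular":[0,0,0]},{"translation":[0,0,-0.9],"angular":[0,0,0]},{"translation":[0,0,-0.9],"angular":[0,0,0]},{"translation":[0,0,-0.9],"angular":[0,0,0]}])

```text
t: 8.2
ee_pos: [0.5609, 0.1799, 0.1777]
tool_rot: [-2.336, -2.101, 0.0]
ft_force: [0.9, 0.1, 0.2]
width: 0.0548
grasp_force: 0.0
```

```bash
python3 - <<'E'
from h import *
rem([.461,-.206,.18],.25)
E
```

```text
pos [0.5609 0.1799 0.1777] f [0.9 0.1 0.2] w 0.0548 gf 0.0 t 8.2 tilt 0.02
shift/.025  [-15.77   -2.343  -0.091] turn/.15 [-2.0e-03  2.0e-03  8.1e+00]
```

arm_command(rows=[{"translation":[-0.986,-0.146,0],"angular":[0,0,0]},{"translation":[-0.986,-0.146,0],"angular":[0,0,0]},{"translation":[-0.986,-0.146,0],"angular":[0,0,0]},{"translation":[-0.986,-0.146,0],"angular":[0,0,0]},{"translation":[-0.986,-0.146,0],"angular":[0,0,0]},{"translation":[-0.986,-0.146,0],"angular":[0,0,0]},{"translation":[-0.986,-0.146,0],"angular":[0,0,0]},{"translation":[-0.986,-0.146,0],"angular":[0,0,0]},{"translation":[-0.986,-0.146,0],"angular":[0,0,0]},{"translation":[-0.986,-0.146,0],"angular":[0,0,0]},{"translation":[-0.986,-0.146,0],"angular":[0,0,0]},{"translation":[-0.986,-0.146,0],"angular":[0,0,0]},{"translation":[-0.986,-0.146,0],"angular":[0,0,0]},{"translation":[-0.986,-0.146,0],"angular":[0,0,0]},{"translation":[-0.986,-0.146,0],"angular":[0,0,0]},{"translation":[-0.986,-0.146,0],"angular":[0,0,0]}], grip=-0.1)

```text
t: 9.8
ee_pos: [0.461, -0.2071, 0.1768]
tool_rot: [-2.336, -2.101, -0.0]
ft_force: [0.6, 0.3, -0.1]
width: 0.05
grasp_force: 0.0
```

arm_command(rows=[{"translation":[0,0,0],"angular":[0,0,0.9]},{"translation":[0,0,0],"angular":[0,0,0.9]},{"translation":[0,0,0],"angular":[0,0,0.9]},{"translation":[0,0,0],"angular":[0,0,0.9]},{"translation":[0,0,0],"angular":[0,0,0.9]},{"translation":[0,0,0],"angular":[0,0,0.9]},{"translation":[0,0,0],"angular":[0,0,0.9]},{"translation":[0,0,0],"angular":[0,0,0.9]},{"translation":[0,0,0],"angular":[0,0,0.9]},{"translation":[0,0,0],"angular":[0,0,0]}])

```text
t: 10.8
ee_pos: [0.4613, -0.2061, 0.1768]
tool_rot: [-3.117, -0.387, 0.0]
ft_force: [0.5, -0.2, 1.3]
width: 0.05
grasp_force: 0.0
```

```bash
python3 - <<'E'
from h import *
rem([.461,-.206,.010],.25)
im=optics.get_image("scene"); im2=optics.get_image("top")
np.savez("scene2.npz",**im);np.savez("top2.npz",**im2)
A=im["pixels"][150:310,180:400,::-1];B=im2["pixels"][120:280,250:470,::-1]
cv2.imwrite("pics/D.png",cv2.resize(np.vstack([A,B]),None,fx=1.8*1.03,fy=1.8*1.03,interpolation=cv2.INTER_CUBIC))
E
```

```text
pos [ 0.4613 -0.2061  0.1768] f [ 0.5 -0.2  1.3] w 0.05 gf 0.0 t 10.8 tilt 0.01
shift/.025  [-0.01  -0.007  6.673] turn/.15 [-0.001  0.001 -0.018]
```

View pics/D.png

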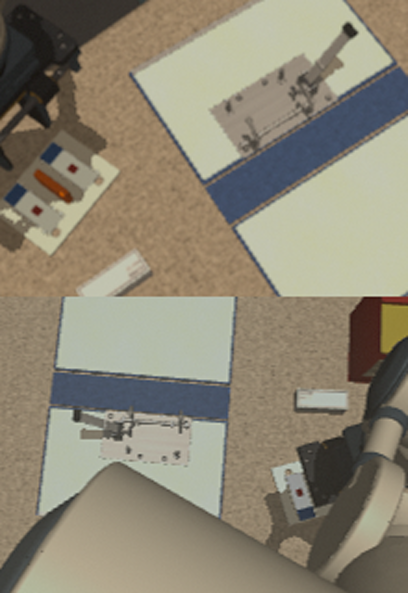

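arm_command(rows=[{"translation":[0,0,0.95],"angular":[0,0,0]},{"translation":[0,0,0.95],"angular":[0,0,0]},{"translation":[0,0,0.95],"angular":[0,0,0]},{"translation":[0,0,0.95],"angular":[0,0,0]},{"translation":[0,0,0.95],"angular":[0,0,0]},{"translation":[0,0,0.95],"angular":[0,0,0]},{"translation":[0,0,0.6],"angular":[0,0,0]},{"translation":[0,0,0.35],"angular":[0,0,0]},{"translation":[0,0,0.0],"angular":[0,0,0]}])

```text
t: 11.8
ee_pos: [0.461, -0.206, 0.0098]
tool_rot: [-3.116, -0.394, 0.002]
ft_force: [-0.1, 0.1, 1.2]
width: 0.0498
grasp_force: 0.0
```

arm_command(rows=[{"translation":[0,0,0],"angular":[0,0,0]},{"translation":[0,0,0],"angular":[0,0,0]},{"translation":[0,0,0],"angular":[0,0,0]},{"translation":[0,0,0],"angular":[0,0,0]},{"translation":[0,0,0],"angular":[0,0,0]},{"translation":[0,0,0],"angular":[0,0,0]},{"translation":[0,0,0],"angular":[0,0,0]},{"translation":[0,0,0],"angular":[0,0,0]}], grip=1, squeeze=20)

```text
t: 12.6
ee_pos: [0.4614, -0.2063, 0.0108]
tool_rot: [3.117, 0.392, 0.0]
ft_force: [-0.3, 0.3, 7.1]
width: 0.0103
grasp_force: 20.0
```

```bash
python3 - <<'E'
from h import *
np.set_printoptions(precision=4,suppress=True)
rem([.461,-.206,.010],.25)
# overlay predicted posts on the open-ring picture
for c,o in(("scene",(.5195,.0589,-.1001)),("top",(.517,.0629,-.1064))):
    im=dict(np.load(f"{c}2.npz")); cc,s=np.cos(o[2]),np.sin(o[2])
    F=lambda x,y,z:[o[0]+cc*x-s*y,o[1]+s*x+cc*y,z]
    pts=np.array([F(0,-.04,.007),F(0,-.04,.04),F(0,.04,.007),F(0,.04,.04)]); uv=proj(im,pts); print(c,uv)
    u0,v0=uv.mean(0).astype(int)-[25,20]
    k=np.kron if 0 else None
    C=cv2.resize(im["pixels"][v0:v0+40,u0:u0+50,::-1],None,fx=12,fy=12,interpolation=cv2.INTER_CUBIC)
    for a in(0,2):
        p=[tuple(int(q) for q in ((uv[a+j]-[u0,v0]+.5)*12)) for j in(0,1)]
        cv2.line(C,p[0],p[1],(0,0,255),1)
    cv2.imwrite(f"pics/E_{c}.png",C)
a=cv2.imread("pics/E_scene.png");b=cv2.imread("pics/E_top.png")
cv2.imwrite("pics/E.png",cv2.resize(np.hstack([a,b]),(800,320)))
E
```

```text
pos [ 0.4614 -0.2063  0.0108] f [-0.3  0.3  7.1] w 0.0103 gf 20.0 t 12.6 tilt 0.02
shift/.025  [-0.014 -0.016  0.031] turn/.15 [ 0.002 -0.001 -0.001]
scene [[302.2901 210.3638]
 [301.5824 204.6537]
 [330.2694 193.0617]
 [330.3388 186.9743]]
top [[344.664  205.4226]
 [345.0927 203.6082]
 [318.4954 203.0991]
 [318.131  201.2204]]
```

View pics/E.png

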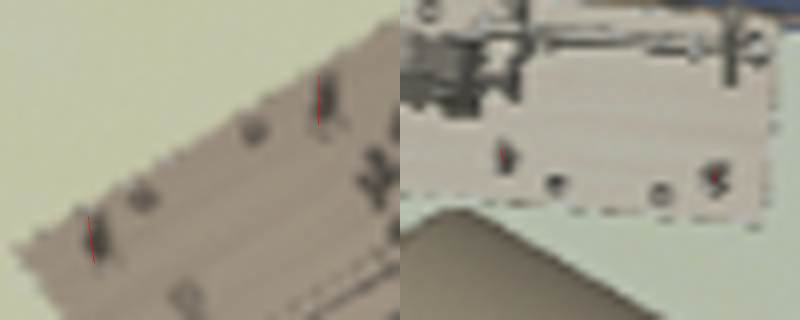

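```bash
python3 - <<'E'
from h import *
from scipy.optimize import least_squares
np.set_printoptions(precision=4,suppress=True)
for c,o,t in(("scene",(.5195,.0589,-.1001),(.4616,-.2072,.2481)),("top",(.517,.0629,-.1064),(.4602,-.2045,.2503))):
    im=dict(np.load(f"{c}2.npz")); g=im["pixels"].astype(float).mean(-1)
    def mod(x,z): 
        cc,s=np.cos(x[2]),np.sin(x[2]); return np.array([[x[0]-s*y,x[1]+cc*y,z] for y in(-.04,.04)])
    ob=[]
    for p in proj(im,mod(o,.022)):
        u,v=np.round(p).astype(int); h=5 if c=="scene" else 3; w=4 if c=="scene" else 3
        w0=g[v-h:v+h+1,u-w+1:u+w+1]; D=np.clip(np.median(w0)-15-w0,0,None); vv,uu=np.mgrid[v-h:v+h+1,u-w+1:u+w+1]
        ob.append([(D*uu).sum()/D.sum(),(D*vv).sum()/D.sum()]); 
    print(c,np.array(ob)-proj(im,mod(o,.022)))
    r=least_squares(lambda x:np.r_[(proj(im,mod([x[0],x[1],o[2]],.022))-ob).ravel()],o[:2])
    print(" file by posts",r.x,"resid",r.fun)
    im=dict(np.load(f"{c}1.npz")); px=im["pixels"]; cc,s=np.cos(t[2]),np.sin(t[2])
    for y in(-.04,.04):
        p=proj(im,np.array([t[0]+cc*.034-s*y,t[1]+s*.034+cc*y,.004])); u,v=np.round(p).astype(int)
        w0=px[v-3:v+4,u-3:u+4].astype(float).mean(-1); print(" hole pred",p-[u,v]); print(w0.astype(int))
E
```

```text
scene [[ 0.8139 -0.3417]
 [ 0.905  -0.2406]]
 file by posts [0.5202 0.0609] resid [ 0.056   0.0458 -0.0569 -0.0458]
 hole pred [ 0.345  -0.4035]
[[142 141 131 115 122 142 161]
 [142 133 117 116 125 127 145]
 [146 127 117 128 125 124 146]
 [150 136 117 128 124 125 153]
 [164 160 144 140 136 148 168]
 [175 176 172 165 162 169 177]
 [176 176 176 176 177 177 177]]
 hole pred [-0.2302 -0.1801]
[[140 137 123 125 136 157 173]
 [137 118 113 120 116 134 164]
 [126 110 125 129 125 136 162]
 [134 128 132 129 125 151 172]
 [165 155 139 136 148 167 176]
 [177 172 163 158 171 176 176]
 [176 176 176 176 176 177 165]]
top [[0.2346 0.1325]
 [0.4676 0.1777]]
 file by posts [0.5165 0.0619] resid [ 0.1182  0.0221 -0.1188 -0.0238]
 hole pred [0.0563 0.3622]
[[190 199 200 198 197 198 196]
 [197 197 194 186 188 194 196]
 [196 197 156 125 112 158 191]
 [195 190 153 134 126 121 175]
 [196 185 155 140 145 132 176]
 [197 196 177 156 162 162 150]
 [198 175 159 161 160 161 136]]
 hole pred [-0.3548  0.251 ]
[[192 202 200 200 201 199 197]
 [200 198 196 193 195 197 198]
 [200 190 143 102 122 180 198]
 [199 171 139 145 120 152 190]
 [200 184 149 147 135 156 151]
 [200 163 153 170 162 161 164]
 [200 172 158 164 164 163 164]]
```

arm_command(rows=[{"translation":[0,0,-0.3],"angular":[0,0,0]},{"translation":[0,0,-0.7],"angular":[0,0,0]},{"translation":[0,0,-0.95],"angular":[0,0,0]},{"translation":[0,0,-0.95],"angular":[0,0,0]},{"translation":[0,0,-0.95],"angular":[0,0,0]}])

```text
t: 13.1
ee_pos: [0.4611, -0.2061, 0.1081]
tool_rot: [-3.117, -0.391, 0.0]
ft_force: [0.1, 0.1, -1.0]
width: 0.01
grasp_force: 20.0
```

```bash
python3 - <<'E'
from h import *
# goal TCP above filed pose: file origin o, yaw -.104, x=-34
o=(.518,.061);th=-.104
T=[o[0]-.034*np.cos(th),o[1]-.034*np.sin(th),.11]; print(T); rem(T,th)
E
```

```text
[np.float64(0.484183706329777), np.float64(0.06452962921696229), 0.11]
pos [ 0.4611 -0.2061  0.1081] f [ 0.1  0.1 -1. ] w 0.01 gf 20.0 t 13.1 tilt 0.02
shift/.025  [  3.571 -10.261  -0.075] turn/.15 [-1.000e-03  1.000e-03  2.359e+00]
```

arm_command(rows=[{"translation":[0.325,-0.933,0],"angular":[0,0,0]},{"translation":[0.325,-0.933,0],"angular":[0,0,0]},{"translation":[0.325,-0.933,0],"angular":[0,0,0]},{"translation":[0.325,-0.933,0],"angular":[0,0,0]},{"translation":[0.325,-0.933,0],"angular":[0,0,0]},{"translation":[0.325,-0.933,0],"angular":[0,0,0]},{"translation":[0.325,-0.933,0],"angular":[0,0,0]},{"translation":[0.325,-0.933,0],"angular":[0,0,0]},{"translation":[0.325,-0.933,0],"angular":[0,0,0]},{"translation":[0.325,-0.933,0],"angular":[0,0,0]},{"translation":[0.325,-0.933,0],"angular":[0,0,0]},{"translation":[0,0,0],"angular":[0,0,0.786]},{"translation":[0,0,0],"angular":[0,0,0.786]},{"translation":[0,0,0],"angular":[0,0,0.786]},{"translation":[0,0,0],"angular":[0,0,0]},{"translation":[0,0,0],"angular":[0,0,0]}])

```text
t: 14.7
ee_pos: [0.4844, 0.0644, 0.107]
tool_rot: [-3.138, 0.157, -0.0]
ft_force: [-0.1, 0.9, -1.7]
width: 0.0096
grasp_force: 20.0
```

```bash
python3 - <<'E'
from h import *
np.set_printoptions(precision=4,suppress=True)
o=(.518,.061);th=-.104
T=[o[0]-.034*np.cos(th),o[1]-.034*np.sin(th),.055]; rem(T,th)
im=optics.get_image("scene"); np.savez("scene3.npz",**im)
cv2.imwrite("pics/F.png",cv2.resize(im["pixels"][140:260,240:400,::-1],None,fx=5,fy=5,interpolation=cv2.INTER_CUBIC))
E
```

```text
pos [0.4844 0.0644 0.107 ] f [-0.1  0.9 -1.7] w 0.0096 gf 20.0 t 14.7 tilt 0.0
shift/.025  [-0.01  -0.003  2.082] turn/.15 [-0.    -0.     0.025]
```

View pics/F.png

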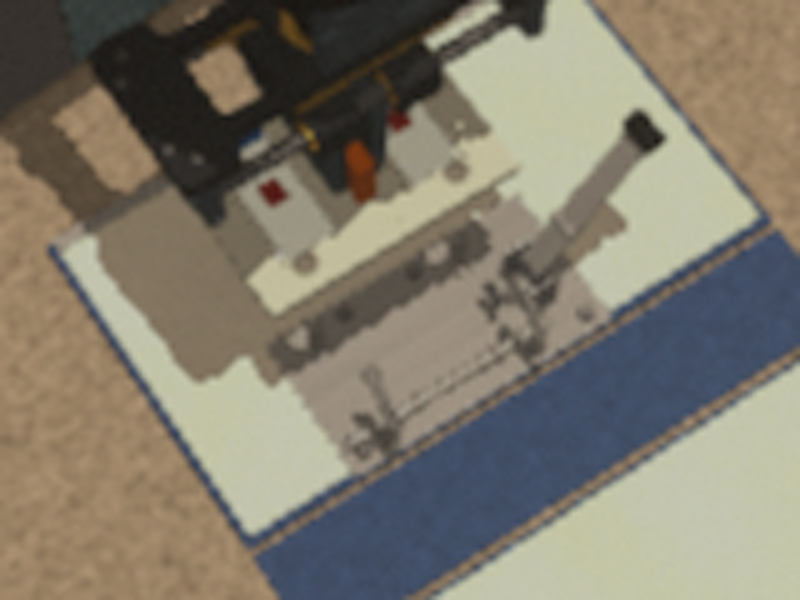

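arm_command(rows=[{"translation":[-0.01,0,0.9],"angular":[0,0,0.02]},{"translation":[0,0,0.7],"angular":[0,0,0]},{"translation":[0,0,0.4],"angular":[0,0,0]},{"translation":[0,0,0],"angular":[0,0,0]},{"translation":[0,0,0],"angular":[0,0,0]}])

```text
t: 15.25
ee_pos: [0.4844, 0.0644, 0.0571]
tool_rot: [-3.137, 0.167, 0.0]
ft_force: [-0.2, -0.3, -0.6]
width: 0.0101
grasp_force: 20.0
```

```bash
python3 - <<'E'
from h import *
np.set_printoptions(precision=4,suppress=True)
o=(.518,.061);th=-.104
T=[o[0]-.034*np.cos(th),o[1]-.034*np.sin(th),.055]; rem(T,th)
im=optics.get_image("scene"); np.savez("scene4.npz",**im)
so=(.5202,.0609); c,s=np.cos(th),np.sin(th)
z=arm.sense()["ee_pos"][2]-.0106+.005; W=cloud(im)
print("plate z expected",z)
C=im["pixels"][150:230,270:370,::-1]; C=cv2.resize(C,None,fx=7,fy=7,interpolation=cv2.INTER_CUBIC)
for y in(-.04,.04):
    a=np.linspace(0,6.3,40); X=np.c_[so[0]-s*y+.0055*np.cos(a),so[1]+c*y+.0055*np.sin(a),0*a+z]
    uv=((proj(im,X)-[270,150]+.5)*7).astype(np.int32); cv2.polylines(C,[uv],1,(0,0,255),1); print(uv.mean(0))
    p=proj(im,np.array([so[0]-s*y-c*.015,so[1]+c*y-s*.015,z])).astype(int); print("plate z seen",np.median(W[p[1]-2:p[1]+3,p[0]-2:p[0]+3,2]))
cv2.imwrite("pics/G.png",C)
E
```

```text
pos [0.4844 0.0644 0.0571] f [-0.2 -0.3 -0.6] w 0.0101 gf 20.0 t 15.25 tilt 0.0
shift/.025  [-0.009 -0.002  0.085] turn/.15 [-0.     0.    -0.014]
plate z expected 0.0517909050107127
[228.475 368.625]
plate z seen 0.05216135598889572
[432.1  244.65]
plate z seen 0.05204018904715043
```

View pics/G.png

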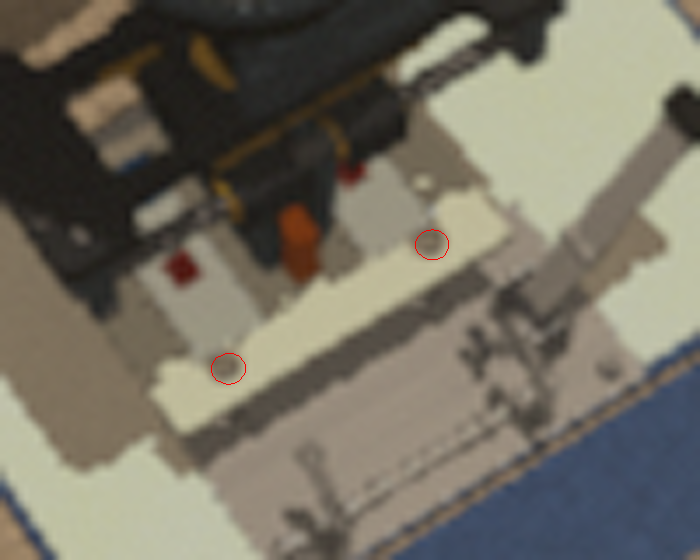

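arm_command(rows=[{"translation":[0,0,0.2],"angular":[0,0,0]},{"translation":[0,0,0.2],"angular":[0,0,0]},{"translation":[0,0,0.1],"angular":[0,0,0]},{"translation":[0,0,0],"angular":[0,0,0]}])

```text
t: 15.7
ee_pos: [0.484, 0.0645, 0.0439]
tool_rot: [3.137, -0.168, -0.001]
ft_force: [-0.3, 0.9, -1.5]
width: 0.0099
grasp_force: 20.0
```

arm_command(rows=[{"translation":[0,0,0.16],"angular":[0,0,0]},{"translation":[0,0,0.16],"angular":[0,0,0]},{"translation":[0,0,0],"angular":[0,0,0]}])

```text
t: 16.0
ee_pos: [0.484, 0.0645, 0.0358]
tool_rot: [3.137, -0.168, -0.001]
ft_force: [-0.1, -0.1, -2.0]
width: 0.0098
grasp_force: 20.0
```

arm_command(rows=[{"translation":[0,0,0.16],"angular":[0,0,0]},{"translation":[0,0,0.16],"angular":[0,0,0]},{"translation":[0,0,0.16],"angular":[0,0,0]},{"translation":[0,0,0.12],"angular":[0,0,0]},{"translation":[0,0,0],"angular":[0,0,0]}])

```text
t: 16.5
ee_pos: [0.484, 0.0645, 0.0209]
tool_rot: [3.137, -0.168, -0.001]
ft_force: [-0.2, 0.2, -1.3]
width: 0.01
grasp_force: 20.0
```

arm_command(rows=[{"translation":[0,0,0.04],"angular":[0,0,0]},{"translation":[0,0,0.04],"angular":[0,0,0]},{"translation":[0,0,0],"angular":[0,0,0]}])

```text
t: 16.8
ee_pos: [0.4843, 0.0645, 0.0193]
tool_rot: [-3.137, 0.168, -0.0]
ft_force: [-0.5, 0.1, -1.2]
width: 0.0098
grasp_force: 20.0
```

arm_command(rows=[{"translation":[0,0,0.04],"angular":[0,0,0]},{"translation":[0,0,0],"angular":[0,0,0]}])

```text
t: 17.0
ee_pos: [0.4842, 0.0645, 0.0183]
tool_rot: [-3.137, 0.168, 0.0]
ft_force: [-0.2, -0.0, -2.5]
width: 0.0098
grasp_force: 20.0
```

arm_command(rows=[{"translation":[0,0,0],"angular":[0,0,0]},{"translation":[0,0,0],"angular":[0,0,0]},{"translation":[0,0,0],"angular":[0,0,0]},{"translation":[0,0,0],"angular":[0,0,0]}], grip=0.5)

```text
t: 17.4
ee_pos: [0.4843, 0.0645, 0.0184]
tool_rot: [-3.137, 0.168, -0.0]
ft_force: [0.4, 0.2, -0.0]
width: 0.0228
grasp_force: 0.0
```

arm_command(rows=[{"translation":[0,0,-0.3],"angular":[0,0,0]},{"translation":[0,0,-0.9],"angular":[0,0,0]},{"translation":[-0.5,0,-0.9],"angular":[0,0,0]},{"translation":[-0.5,0,-0.9],"angular":[0,0,0]},{"translation":[-0.5,0,-0.9],"angular":[0,0,0]},{"translation":[-0.5,0,-0.9],"angular":[0,0,0]},{"translation":[-0.5,0,-0.9],"angular":[0,0,0]}])

```text
t: 18.1
ee_pos: [0.4214, 0.0712, 0.1622]
tool_rot: [-3.137, 0.168, -0.0]
ft_force: [-0.3, 0.7, 0.1]
width: 0.0226
grasp_force: 0.0
```

```bash
python3 - <<'E'
from h import *
np.set_printoptions(precision=4,suppress=True)
o=(.518,.061);th=-.104; c,s=np.cos(th),np.sin(th)
im=optics.get_image("scene"); np.savez("scene5.npz",**im); W=cloud(im)
q=(W-[.5202,.0609,0])[...,:2]@np.array([[c,-s],[s,c]])
px=im["pixels"]; hs=cv2.cvtColor(px,cv2.COLOR_RGB2HSV)
rib=(hs[...,1]>150)&(hs[...,0]<20)&(abs(q[...,0]+.034)<.05)&(abs(q[...,1])<.05)
print("rib",rib.sum(),q[rib].mean(0),cv2.minAreaRect((q[rib]*1000).astype(np.float32)),np.median(W[rib][:,2]))
pl=(q[...,0]>-.075)&(q[...,0]<-.01)&(abs(q[...,1])<.055)&(W[...,2]<.02)&(W[...,2]>0)
A=np.c_[q[pl],np.ones(pl.sum())]; print("plane",np.linalg.lstsq(A,W[pl][:,2],rcond=None)[0],pl.sum())
d=(px.max(-1)<75)&(abs(q[...,0]-.03)<.015)&(q[...,1]>.09)&(W[...,2]>.06); print("roller",d.sum(),q[d].mean(0) if d.any() else 0,np.percentile(W[d][:,2],[5,50,95]) if d.any() else 0)
T=[o[0]+c*.030-s*.115,o[1]+s*.030+c*.115,.16]; rem(T,th)
E
```

```text
rib 205 [-0.0462 -0.0038] ((-44.66961669921875, -0.342193603515625), (68.12235260009766, 73.23143768310547), 3.1736881732940674) 0.04160907773815871
plane [ 0.0179 -0.0029  0.0127] 958
roller 86 [0.0307 0.2976] [0.082  0.1974 0.3917]
pos [0.4206 0.0714 0.1648] f [-0.5  1.3  3. ] w 0.0228 gf 0.0 t 18.15 tilt 0.13
shift/.025  [ 5.104 -4.603  0.204] turn/.15 [-0.003 -0.014 -0.018]
```

arm_command(rows=[{"translation":[0,-0.9,0],"angular":[0,0,0]},{"translation":[0.85,-0.94,0],"angular":[0,0,0]},{"translation":[0.85,-0.94,0],"angular":[0,0,0]},{"translation":[0.85,-0.94,0],"angular":[0,0,0]},{"translation":[0.85,-0.94,0],"angular":[0,0,0]},{"translation":[0.85,0,0],"angular":[0,0,0]},{"translation":[0.85,0,0],"angular":[0,0,0]},{"translation":[0,0,0],"angular":[0,0,0]},{"translation":[0,0,0],"angular":[0,0,0]}], grip=1)

```text
t: 19.05
ee_pos: [0.561, 0.1733, 0.1608]
tool_rot: [3.137, -0.168, -0.001]
ft_force: [-0.5, -0.5, 0.1]
width: 0.0001
grasp_force: 0.0
```

```bash
python3 - <<'E'
from h import *
np.set_printoptions(precision=4,suppress=True)
o=(.518,.061);th=-.104; c,s=np.cos(th),np.sin(th)
im=optics.get_image("scene"); np.savez("scene6.npz",**im); W=cloud(im)
C=im["pixels"][140:240,260:400,::-1]; cv2.imwrite("pics/H.png",cv2.resize(C,None,fx=5.7,fy=5.7,interpolation=cv2.INTER_CUBIC))
T=[o[0]+c*.030-s*.119,o[1]+s*.030+c*.119,.115]; rem(T,th)
E
```

```text
pos [0.5606 0.1733 0.1608] f [0.3 0.4 0.5] w 0.0005 gf 0.0 t 19.1 tilt 0.04
shift/.025  [-0.027 -0.116  1.833] turn/.15 [ 0.001  0.005 -0.02 ]
```

View pics/H.png

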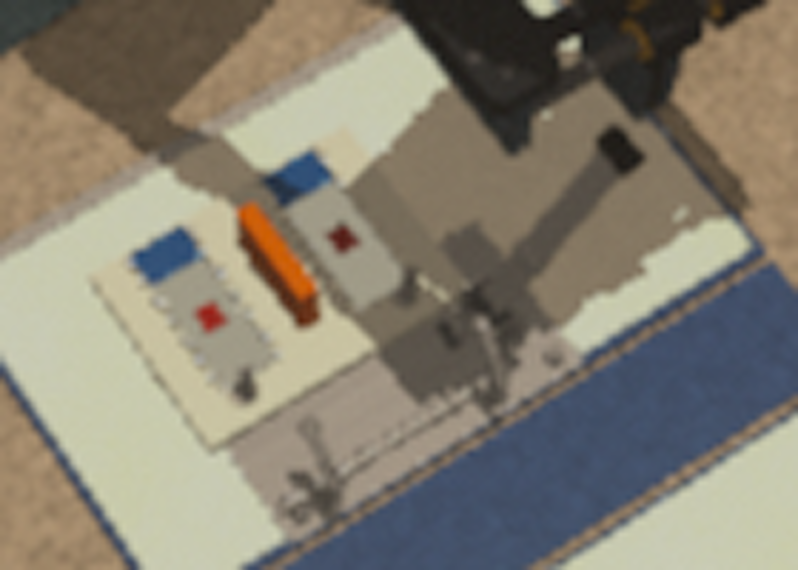

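arm_command(rows=[{"translation":[-0.03,-0.12,0.8],"angular":[0,0,0]},{"translation":[0,0,0.8],"angular":[0,0,0]},{"translation":[0,0,0.3],"angular":[0,0,0]},{"translation":[0,0,0.15],"angular":[0,0,0]},{"translation":[0,0,0],"angular":[0,0,0]}])

```text
t: 19.6
ee_pos: [0.5607, 0.1766, 0.1101]
tool_rot: [-3.137, 0.168, -0.0]
ft_force: [-0.4, -0.2, 1.2]
width: 0.0001
grasp_force: 0.1
```

arm_command(rows=[{"translation":[0,-0.14,0.125],"angular":[0,0,0]},{"translation":[0,-0.14,0.125],"angular":[0,0,0]},{"translation":[0,-0.13,0.139],"angular":[0,0,0]},{"translation":[0,-0.13,0.139],"angular":[0,0,0]},{"translation":[0,0,0],"angular":[0,0,0]}])

```text
t: 20.1
ee_pos: [0.563, 0.1908, 0.0975]
tool_rot: [-3.136, 0.168, -0.003]
ft_force: [-1.9, 2.2, 9.5]
width: 0.0006
grasp_force: 5.2
```

arm_command(rows=[{"translation":[0,-0.115,0.151],"angular":[0,0,0]},{"translation":[0,-0.115,0.151],"angular":[0,0,0]},{"translation":[0,-0.1,0.162],"angular":[0,0,0]},{"translation":[0,-0.1,0.162],"angular":[0,0,0]},{"translation":[0,0,0],"angular":[0,0,0]}], squeeze=30)

```text
t: 20.6
ee_pos: [0.5647, 0.2025, 0.0823]
tool_rot: [-3.134, 0.168, -0.005]
ft_force: [-1.5, 10.7, 14.7]
width: 0.0003
grasp_force: 7.7
```

arm_command(rows=[{"translation":[0,-0.083,0.171],"angular":[0,0,0]},{"translation":[0,-0.083,0.171],"angular":[0,0,0]},{"translation":[0,-0.065,0.178],"angular":[0,0,0]},{"translation":[0,-0.065,0.178],"angular":[0,0,0]},{"translation":[0,0,0],"angular":[0,0,0]}])

```text
t: 21.1
ee_pos: [0.5655, 0.2097, 0.0647]
tool_rot: [-3.135, 0.168, -0.005]
ft_force: [-0.3, 10.4, 12.6]
width: -0.0
grasp_force: 6.1
```

arm_command(rows=[{"translation":[0,-0.047,0.184],"angular":[0,0,0]},{"translation":[0,-0.047,0.184],"angular":[0,0,0]},{"translation":[0,0,0],"angular":[0,0,0]}])

```text
t: 21.4
ee_pos: [0.5656, 0.2115, 0.0551]
tool_rot: [-3.135, 0.168, -0.004]
ft_force: [1.2, 6.9, 9.1]
width: 0.0006
grasp_force: 4.2
```

arm_command(rows=[{"translation":[0,0.03,0.1],"angular":[0,0,0]},{"translation":[0,-0.01,0.1],"angular":[0,0,0]},{"translation":[0,0,0.1],"angular":[0,0,0]},{"translation":[0,0,0],"angular":[0,0,0]}])

```text
t: 21.8
ee_pos: [0.5653, 0.2104, 0.0474]
tool_rot: [-3.136, 0.168, -0.003]
ft_force: [1.6, 3.2, 4.4]
width: 0.0005
grasp_force: 2.0
```

arm_command(rows=[{"translation":[0,0,0.06],"angular":[0,0,0]},{"translation":[0,0,0.06],"angular":[0,0,0]},{"translation":[0,0,0],"angular":[0,0,0]}])

```text
t: 22.1
ee_pos: [0.5646, 0.2097, 0.0437]
tool_rot: [3.137, -0.168, 0.0]
ft_force: [2.0, 1.2, 1.9]
width: -0.0002
grasp_force: 1.3
```

arm_command(rows=[{"translation":[0,0,0.04],"angular":[0,0,0]},{"translation":[0,0,0.04],"angular":[0,0,0]},{"translation":[0,0,0],"angular":[0,0,0]}])

```text
t: 22.4
ee_pos: [0.564, 0.2095, 0.0412]
tool_rot: [3.137, -0.168, -0.002]
ft_force: [0.2, -0.6, -0.0]
width: 0.0005
grasp_force: 0.2
```

arm_command(rows=[{"translation":[0,0,0.04],"angular":[0,0,0]},{"translation":[0,0,0.02],"angular":[0,0,0]},{"translation":[0,0,0],"angular":[0,0,0]}])

```text
t: 22.7
ee_pos: [0.5642, 0.2097, 0.0398]
tool_rot: [3.137, -0.168, -0.001]
ft_force: [0.5, 0.4, -0.3]
width: 0.0003
grasp_force: 0.0
```

arm_command(rows=[{"translation":[0,0,0.02],"angular":[0,0,0]},{"translation":[0,0,0.02],"angular":[0,0,0]},{"translation":[0,0,0],"angular":[0,0,0]}])

```text
t: 23.0
ee_pos: [0.5644, 0.2098, 0.039]
tool_rot: [3.137, -0.168, -0.0]
ft_force: [-0.2, 0.6, 0.0]
width: 0.0002
grasp_force: 0.0
```

arm_command(rows=[{"translation":[0,0,0.02],"angular":[0,0,0]},{"translation":[0,0,0.02],"angular":[0,0,0]},{"translation":[0,0,0],"angular":[0,0,0]}])

```text
t: 23.3
ee_pos: [0.5645, 0.2097, 0.038]
tool_rot: [3.137, -0.168, -0.0]
ft_force: [0.0, 0.7, -0.1]
width: 0.0004
grasp_force: 0.0
```

arm_command(rows=[{"translation":[0,0,0.02],"angular":[0,0,0]},{"translation":[0,0,0.02],"angular":[0,0,0]},{"translation":[0,0,0],"angular":[0,0,0]}])

```text
t: 23.6
ee_pos: [0.5644, 0.2097, 0.037]
tool_rot: [3.137, -0.168, -0.0]
ft_force: [-0.1, 0.6, 0.7]
width: 0.0005
grasp_force: 0.0
```

arm_command(rows=[{"translation":[0,0,0.02],"angular":[0,0,0]},{"translation":[0,0,0],"angular":[0,0,0]}])

```text
t: 23.8
ee_pos: [0.5644, 0.2098, 0.0365]
tool_rot: [3.137, -0.168, -0.0]
ft_force: [-1.1, 0.2, -0.9]
width: 0.0004
grasp_force: 0.0
```

arm_command(rows=[{"translation":[0,0,0.02],"angular":[0,0,0]},{"translation":[0,0,0.02],"angular":[0,0,0]},{"translation":[0,0,0],"angular":[0,0,0]}])

```text
t: 24.1
ee_pos: [0.5646, 0.2098, 0.0356]
tool_rot: [-3.137, 0.168, -0.0]
ft_force: [0.2, -0.1, 2.0]
width: 0.0003
grasp_force: 0.9
```

arm_command(rows=[{"translation":[0,0,0.02],"angular":[0,0,0]},{"translation":[0,0,0],"angular":[0,0,0]}])

```text
t: 24.3
ee_pos: [0.5647, 0.2098, 0.0353]
tool_rot: [-3.137, 0.168, -0.001]
ft_force: [-0.0, 0.7, 4.7]
width: 0.0005
grasp_force: 2.5
```

arm_command(rows=[{"translation":[0,0,0.02],"angular":[0,0,0]},{"translation":[0,0,0],"angular":[0,0,0]}])

```text
t: 24.5
ee_pos: [0.5648, 0.2098, 0.0349]
tool_rot: [-3.137, 0.168, -0.001]
ft_force: [-1.3, -0.3, 9.0]
width: 0.0004
grasp_force: 4.0
```

arm_command(rows=[{"translation":[0,0,-0.3],"angular":[0,0,0]},{"translation":[0,0,-0.9],"angular":[0,0,0]},{"translation":[0,-0.5,-0.9],"angular":[0,0,0]},{"translation":[-0.5,-0.5,-0.9],"angular":[0,0,0]},{"translation":[-0.9,0,-0.9],"angular":[0,0,0]},{"translation":[-0.9,0,-0.9],"angular":[0,0,0]},{"translation":[-0.9,0,0],"angular":[0,0,0]},{"translation":[0,0,0],"angular":[0,0,0]}])

```text
t: 25.3
ee_pos: [0.4852, 0.2433, 0.1555]
tool_rot: [3.137, -0.166, -0.001]
ft_force: [-0.2, -0.9, 0.5]
width: 0.0004
grasp_force: 0.0
```

```bash
python3 - <<'E'
from h import *
im=optics.get_image("scene"); W=cloud(im)
C=im["pixels"][140:240,260:400,::-1]; cv2.imwrite("pics/I.png",cv2.resize(C,None,fx=5.7,fy=5.7,interpolation=cv2.INTER_CUBIC))
d=(im["pixels"].max(-1)<75)&(abs(W[...,0]-.565)<.02)&(abs(W[...,1]-.213)<.02)&(W[...,2]>.015)&(W[...,2]<.1)
print("roller",d.sum(),W[d].mean(0),np.percentile(W[d][:,2],[5,50,95]))
for n in("slides_pack","petri_dish","saline"):
    for r in finder.cut_out("scene",n)[:1]:
        m=r["region"]&(im["range_z"]>0); print(n,r["p"],np.median(W[m],0))
E
```

```text
roller 25 [0.56721098 0.21166434 0.0343517 ] [0.03199991 0.03472011 0.0369731 ]
slides_pack 0.97 [ 0.60461177 -0.21942936  0.02638815]
petri_dish 0.71 [0.43709208 0.39825879 0.01378923]
saline 0.68 [0.5692408  0.3972152  0.04886232]
```

View pics/I.png

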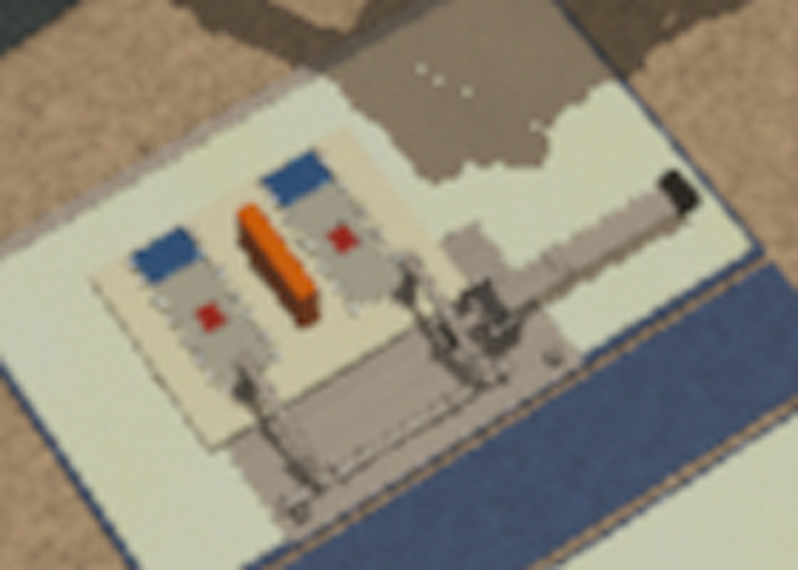

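The picture shows the rings shut on both posts, at (245,385) and (405,285). The tray lies flat, and the roller, at (680,190), is back at its starting height.

```bash
python3 -c "
from workcell import arm
print(arm.close_job())"
```

```text
the job is handed in; nothing more can be done
None
```

The tray lies flat on both posts and the lever is home with the rings closed (its stop felt at about 9 N), and I handed the job in at about 25.5 s; the carton and bottle are where they were, but the dish was partly hidden in the last picture, so its position was not confirmed.

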